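# Lay out the excavated jars in the finds tray

### The arm

A 7-joint arm with a two-finger parallel gripper is mounted at the origin on the work surface. World frame = base frame: x ahead of the robot, y to its left, z up, the work surface at z = 0. Lengths are in mm, angles in degrees, forces in N, time in s.
With the tool pointing down it reaches from about 350 to 775 mm from the base axis. Payload 3.1 kg.
Tool frame: the origin (TCP) lies midway between the tips of the shut fingers; the grasp point (between the pads) lies 19 mm behind it (bot.grip_point_offset is the distance from the TCP to the grasp point, in mm); z points along the fingers, x is the direction in which the jaws open and shut, and the axes are right-handed (so a half turn about z gives the same grasp; the last joint's range is limited). The gripper opens to 85 mm and grips with 20 to 120 N. Pads are 22 mm wide; open, the fingers measure 114 mm over their backs; the gripper's body (76 mm by 85 mm) begins 54 mm behind the grasp point. The pads swing forward as they close: fully open they stand 13 mm farther back than shut.
Start: joints at [70.606, 17.813, 0.802, 86.603, -0.252, 75.585, -1.558], TCP at [160.887, -525.959, 231.304] pointing down, gripper open.
Joint ranges: [-154.91, 154.91], [-16.99, 109.72], [-72.82, 74.43], [7.12, 147.25], [-82.49, 262.49], [11.32, 116.49], [-174.64, 174.64]. Speed limits (degrees/s): [159.86, 159.86, 180, 180, 180, 180, 180].

### API

Orientations are given as a 3x3 rotation matrix whose columns are the frame's x, y, z axes.
In Python, from cell import bot gives the robot as it stands.
- The arm moves only by the tool arm_command, never from a script. Its argument "deltas" is a list that holds one entry, the list of rows, each a list of 7 numbers: the shift along the tool's x, y, z scaled (see below), then the turn, a rotation vector about the tool's x, y, z scaled (see below), then the gripper command: -1 is shut, 1 is fully open, values between are in proportion. In form: [[[x, y, z, rx, ry, rz, jaw], ...]]. A call has 1 to 10 rows; each row is the pose to reach, as a shift and turn from the pose commanded when the call began, along the tool's axes at that moment; what a row does not reach only later rows make up. The controller multiplies each number of a shift by 0.2 m and each number of a turn by pi/2 rad. A row lasts 1/12 s, in which the tool goes at most 41.7 mm and 7.16 degrees, less where a joint would pass 70% of its speed; a pose out of reach is approached as far as the arm can. A call with a number of a shift or a turn outside -1 to 1 is refused whole. A call with a gripper value outside its range is refused whole. The fingers move at their own pace and stop on an object; "squeeze" is the grip in N (left out, the last holds). Time passes only in rows, so rows that repeat a pose let the fingers close. It gives the time, the measured TCP pose, the force and the opening at its end, in the units of the state.
- bot.state(): the state, without advancing time (a new reading comes with each control period).
- bot.grab_frame(name): name is "side" or "top"; returns a dict with "color" (384x512x3 uint8, red, green, blue), "mtx" (3x3 intrinsics, pixels), "camera_from_world" (4x4, takes a point from world to camera coordinates). Camera axes: x right, y up, looking along -z (the intrinsics and any distortion apply to the point x, -y, -z); pixel columns grow to the right and rows downward; lengths in mm; the calibration is good to about 2 mm. A picture is of the moment at which its call begins. There is no depth.
- bot.close_job(): hands the job in, once; it reports no verdict.
The state is a dict: "time_s": time; "joint_positions": joint angles; "qvel": joint speeds; "joint_efforts": joint torques, N m; "tool_pos": TCP position; "ee_rot": TCP orientation; "ft_force": force on the tool from outside, world axes, zero at the start; "ft_torque": the same for the moment, N m; "finger_gap": finger opening in mm.
Only numpy, scipy, OpenCV 4.12 (cv2) and the standard library are available. Lean on these libraries where they do the work, as an engineer would, in place of code of your own. Each camera call takes 0.05 s, during which the arm holds its last target. There are 200 camera calls.

### The job

The three little lids are already laid out in one row of the grey finds tray. Fill the empty row beside them with the three small round soil-filled jars from the table: one jar standing upright in the middle of each compartment. They are fragile, so set them down rather than dropping them.

Things in the scene. Friction and masses are not known exactly. Their poses are not given: they have to be found in the camera images.
- jar0_center (a point): one of three alike round earthenware jars, 58 mm tall, 50 mm across, about 160 g, filled with soil, standing upright on the table; wall upright from 16 to 44 mm above its foot, then a shoulder and a 37 mm rim. The point is on its axis half-way up, 29 mm above the foot; z up. Not the square block, bowl, flat disc or far larger jar nearby
- jar1_center (a point): one of three alike round earthenware jars, 58 mm tall, 50 mm across, about 160 g, filled with soil, standing upright on the table; wall upright from 16 to 44 mm above its foot, then a shoulder and a 37 mm rim. The point is on its axis half-way up, 29 mm above the foot; z up. Not the square block, bowl, flat disc or far larger jar nearby
- jar2_center (a point): one of three alike round earthenware jars, 58 mm tall, 50 mm across, about 160 g, filled with soil, standing upright on the table; wall upright from 16 to 44 mm above its foot, then a shoulder and a 37 mm rim. The point is on its axis half-way up, 29 mm above the foot; z up. Not the square block, bowl, flat disc or far larger jar nearby
- tray: grey fixed tray, 178 mm (x) by 263 mm (y); origin under its centre, on the table; z up, x away from the robot, within 15 degrees. Two rows of three compartments, 81 mm square inside; floor 4 mm, ribs 10 mm, rim 14 mm above the table. Empty row: the one nearer the robot, centres at x = -42.5, y = -85, 0, 85 mm. The row at x = +42.5 holds three loose lids, 56 mm across, 23 mm high
Things that resemble listed ones, but are neither listed nor needed, are in the scene too. What is shaped like the part that bears jar1_center but purple is not meant.

How it is judged:
By the outcome, as a careful person would: the job done as asked, in the order asked, and still so for the second after the job is handed in, with the robot touching nothing.
It also fails if it takes over 72 s, if anything falls off the work surface, if the arm or the gripper's body presses on something with over 40 N, if the wrist force passes 120 N, or if a joint passes its speed limit or range.

## Working session

There is one attempt and no reset: what is moved stays moved. The work goes in short steps, Python scripts to look and compute and a tool call to move; the robot and the scene stay as the last step left them, time stands still between calls to the robot, and variables do not carry over. Pictures are saved under pics/ and viewed, about 8 in all and at most 12, crops included, and the job is handed in when it is done.

Besides the shell and the picture viewer there is one more tool, called after "Call:" by a JSON object that holds its "fn" and its "kwargs". arm_command: Moves the arm, as the interface text tells. Its arguments: {"type":"object","properties":{"deltas":{"type":"array"},"squeeze":{"type":"number"}},"required":["deltas"]}

```bash
mkdir -p pics; cat > h.py <<'E'
import numpy as np, cv2
from cell import bot
def grab(n):
    f=bot.grab_frame(n); return cv2.cvtColor(f["color"],cv2.COLOR_RGB2BGR),np.array(f["mtx"]),np.array(f["camera_from_world"])
def ray(uv,K,T,z):
    "pixel -> world point on plane z"
    d=np.linalg.inv(K)@np.array([uv[0],uv[1],1.]); d=np.array([d[0],-d[1],-d[2]])
    R=T[:3,:3]; c=-R.T@T[:3,3]; w=R.T@d
    return c+w*(z-c[2])/w[2]
def proj(p,K,T):
    c=T[:3,:3]@np.array(p,float)+T[:3,3]; q=K@np.array([c[0],-c[1],-c[2]]); return q[:2]/q[2]
E
python3 - <<'E'
from h import *
s=bot.state(); print({k:np.round(v,2).tolist() for k,v in s.items()})
for n in("top","side"):
    im,K,T=grab(n); cv2.imwrite(f"pics/{n}0.png",im); cv2.imwrite(f"pics/{n}0b.png",cv2.resize(im,(800,600)));print(n,-T[:3,:3].T@T[:3,3])
E
```

```text
{'time_s': 0.0, 'joint_positions': [70.61, 17.86, 0.8, 86.69, -0.25, 75.58, -1.56], 'qvel': [-0.05, 0.03, -0.07, 0.01, -0.04, -0.03, -0.01], 'joint_efforts': [-0.0, -37.99, 0.15, -23.06, 0.01, 0.01, 0.0], 'tool_pos': [160.63, -525.26, 230.22], 'ee_rot': [[0.29, -0.96, -0.0], [-0.96, -0.29, 0.0], [-0.0, 0.0, -1.0]], 'ft_force': [0.51, 0.11, -0.34], 'ft_torque': [-0.03, -0.01, -0.05], 'finger_gap': 84.98}
top [ 349.82159293  -67.01399801 1269.71315708]
side [-156.34764141  556.78340976  565.04125937]
```

View pics/top0b.png

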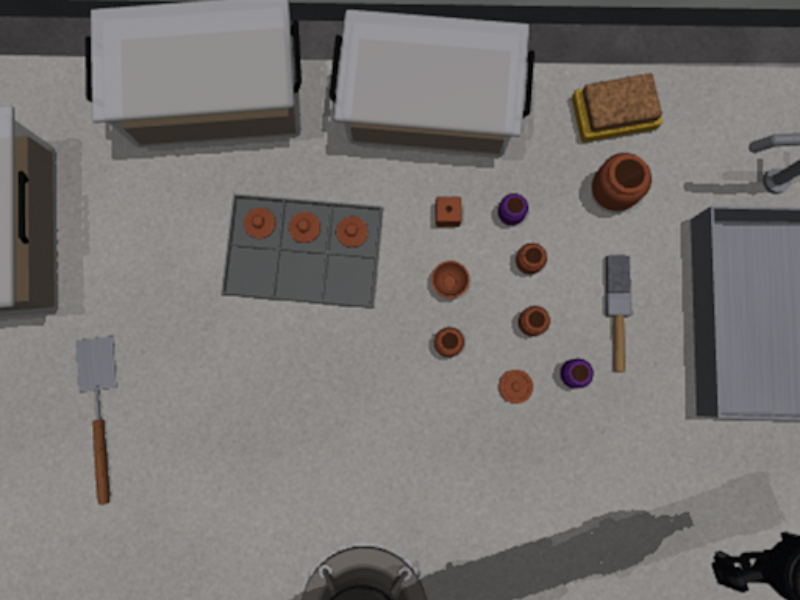

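View pics/side0b.png

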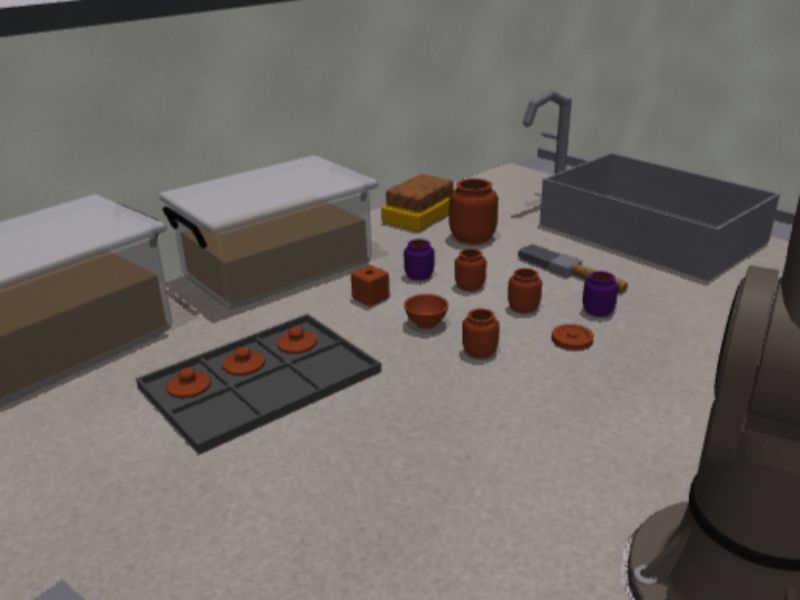

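Both views: the target jars are at (532,258), (534,321) and (449,342) in the 800-px top view. The tray is at about (303,250), with its near row empty. Purple jars, bowl, block, disc and big jar are decoys.

```bash
cat > meas.py <<'E'
from h import *
def blobs(n):
    im,K,T=grab(n); hsv=cv2.cvtColor(im,cv2.COLOR_BGR2HSV)
    m=(((hsv[...,0]<14)|(hsv[...,0]>172))&(hsv[...,1]>130)&(hsv[...,2]>35)).astype(np.uint8)*255
    cs=cv2.findContours(m,cv2.RETR_EXTERNAL,cv2.CHAIN_APPROX_NONE)[0]
    out=[]
    for c in cs:
        a=cv2.contourArea(cv2.convexHull(c))
        if a<60: continue
        x,y,w,h=cv2.boundingRect(c); M=cv2.moments(cv2.convexHull(c))
        out.append((M['m10']/M['m00'],M['m01']/M['m00'],w,h,a))
    return im,K,T,out
if __name__=="__main__":
    im,K,T,b=blobs("top")
    im2,K2,T2,b2=blobs("side")
    for o in b: 
        p=ray(o[:2],K,T,29); q=proj(p,K2,T2)
        s=min(b2,key=lambda t:np.hypot(t[0]-q[0],t[1]-q[1])) 
        print(np.round(o,1),"world",p.round(1),"side proj",q.round(1),"nearest",np.round(s,1),"side@29",ray(s[:2],K2,T2,29).round(1))
    hsv=cv2.cvtColor(im,cv2.COLOR_BGR2HSV)
    x0,y0,x1,y1=130,110,260,210
    g=im[y0:y1,x0:x1].max(2)
    m=((g<115)*255).astype(np.uint8)
    m=cv2.morphologyEx(m,cv2.MORPH_CLOSE,np.ones((5,5)))
    c=max(cv2.findContours(m,cv2.RETR_EXTERNAL,cv2.CHAIN_APPROX_NONE)[0],key=cv2.contourArea)
    pts=np.array([ray((u+x0,v+y0),K,T,14)[:2] for u,v in cv2.convexHull(c)[:,0]],np.float32)
    r=cv2.minAreaRect(pts); print("tray",r, cv2.boxPoints(r).round(1).tolist())
    for u,v in [(235,196),(382,208),(375,306),(223,295)]: print(ray((u*.64,v*.64),K,T,14).round(1))
E
python3 meas.py
```

```text
[ 64.3 295.7  10.   53.  335.5] world [232.1 441.1  29. ] side proj [113.1 452.2] nearest [120. 245.  29.  20. 381.] side@29 [614.6 218.5  29. ]
[329.8 246.9  21.   21.  329. ] world [ 373.5 -242.8   29. ] side proj [365.8 205.4] nearest [366.  215.3  27.   16.  324. ] side@29 [ 347.9 -208.5   29. ]
[287.1 218.5  19.   18.  246.5] world [ 444.9 -130.9   29. ] side proj [306.7 212. ] nearest [307.  212.9  23.   31.  576. ] side@29 [ 441.8 -128.4   29. ]
[341.4 205.2  20.   19.  265.5] world [ 483.2 -273.    29. ] side proj [335.2 184.5] nearest [335.3 185.5  21.   28.  470. ] side@29 [ 480.  -269.2   29. ]
[287.8 178.5  24.   24.  414.5] world [ 551.1 -131.2   29. ] side proj [272.  195.1] nearest [272.4 198.   28.   21.  423. ] side@29 [ 540.7 -122.1   29. ]
[339.7 164.9  19.   19.  262.5] world [ 590.5 -268.5   29. ] side proj [300.4 171.2] nearest [300.5 172.1  20.   27.  418. ] side@29 [ 586.7 -264.8   29. ]
[224.9 148.   20.   19.  276. ] world [630.4  38.4  29. ] side proj [190.7 209.1] nearest [189.4 217.7  25.   17.  290. ] side@29 [603.   61.8  29. ]
[194.5 145.1  20.   19.  
[... 217 characters left out ...]
45.  29.  20. 381.] side@29 [614.6 218.5  29. ]
[286.5 135.1  16.   19.  260. ] world [ 669.  -126.2   29. ] side proj [236.5 179.4] nearest [236.4 182.2  24.   26.  468. ] side@29 [ 657.5 -116.2   29. ]
[397.4 116.1  38.   37.  997.5] world [ 727.5 -423.3   29. ] side proj [302.  139.7] nearest [ 287.7  131.1   70.    44.  2093.5] side@29 [ 803.5 -443.5   29. ]
tray ((598.2660522460938, 123.94954681396484), (265.3427734375, 181.33822631835938), 86.1025161743164) [[498.79998779296875, -2.299999952316284], [679.7000122070312, -14.600000381469727], [697.7000122070312, 250.1999969482422], [516.7999877929688, 262.5]]
[692.7 245.9  14. ]
[676.2 -12.5  14. ]
[503.8  -5.1  14. ]
[517.2 257.2  14. ]
```

```bash
cat > plan.py <<'E'
from h import *
R=np.array(bot.state()["ee_rot"]); print(R.round(4).tolist())
def d(a,b): print(a,b,"delta/0.2m:",(R.T@(np.array(b,float)-a)/200).round(3))
S=np.array([160.9,-526,231.3]);J=dict(A=(444,-130.5),B=(482.3,-272),C=(589.5,-267.5));P=[(561.3,211.2),(555.5,126.4),(549.7,41.6)]
cur=S
for (k,j),p in zip(J.items(),P):
    a=np.array([*j,130]);b=np.array([*p,130]);print(k);d(cur,a);d(a,b);cur=b
E
python3 plan.py
```

```text
[[0.2925, -0.9563, -0.0005], [-0.9563, -0.2925, 0.0014], [-0.0015, 0.0001, -1.0]]
A
[ 160.9 -526.   231.3] [ 444.  -130.5  130. ] delta/0.2m: [-1.476 -1.932  0.509]
[ 444.  -130.5  130. ] [561.3 211.2 130. ] delta/0.2m: [-1.462 -1.061  0.002]
B
[561.3 211.2 130. ] [ 482.3 -272.   130. ] delta/0.2m: [ 2.195  1.084 -0.003]
[ 482.3 -272.   130. ] [555.5 126.4 130. ] delta/0.2m: [-1.798 -0.933  0.003]
C
[555.5 126.4 130. ] [ 589.5 -267.5  130. ] delta/0.2m: [ 1.933  0.413 -0.003]
[ 589.5 -267.5  130. ] [549.7  41.6 130. ] delta/0.2m: [-1.536 -0.262  0.002]
```

Call:
{"fn": "arm_command", "kwargs": {"deltas": [[[-0.06, -0.08, 0, 0, 0, 0, 1], [-0.14, -0.18, 0, 0, 0, 0, 1], [-0.22, -0.29, 0, 0, 0, 0, 1], [-0.3, -0.39, 0.03, 0, 0, 0, 1], [-0.38, -0.5, 0.08, 0, 0, 0, 1], [-0.46, -0.6, 0.13, 0, 0, 0, 1], [-0.54, -0.7, 0.18, 0, 0, 0, 1], [-0.62, -0.81, 0.22, 0, 0, 0, 1], [-0.69, -0.9, 0.25, 0, 0, 0, 1], [-0.738, -0.966, 0.25, 0, 0, 0, 1]]]}}

```text
time_s: 1.03
tool_pos: [303.0, -325.0, 179.8]
ee_rot: [[0.295, -0.955, -0.002], [-0.955, -0.295, 0.003], [-0.004, 0.001, -1.0]]
ft_force: [0.6, -0.9, -1.0]
finger_gap: 85.6
```

Call:
{"fn": "arm_command", "kwargs": {"deltas": [[[-0.06, -0.08, 0, 0, 0, 0, 1], [-0.14, -0.18, 0, 0, 0, 0, 1], [-0.22, -0.29, 0.03, 0, 0, 0, 1], [-0.3, -0.39, 0.06, 0, 0, 0, 1], [-0.4, -0.53, 0.1, 0, 0, 0, 1], [-0.5, -0.66, 0.15, 0, 0, 0, 1], [-0.6, -0.79, 0.2, 0, 0, 0, 1], [-0.68, -0.89, 0.23, 0, 0, 0, 1], [-0.738, -0.966, 0.259, 0, 0, 0, 1], [-0.738, -0.966, 0.259, 0, 0, 0, 1]]]}}

```text
time_s: 1.87
tool_pos: [445.7, -125.2, 128.5]
ee_rot: [[0.3, -0.954, -0.0], [-0.954, -0.3, 0.004], [-0.004, -0.001, -1.0]]
ft_force: [0.6, 0.7, 0.1]
finger_gap: 85.5
```

Call:
{"fn": "arm_command", "kwargs": {"deltas": [[[0, 0, 0, 0, 0, 0, 1], [0, 0, 0, 0, 0, 0, 1]]]}}

```text
time_s: 2.03
tool_pos: [443.5, -131.5, 129.4]
ee_rot: [[0.292, -0.957, -0.001], [-0.957, -0.292, -0.001], [0.0, 0.001, -1.0]]
ft_force: [0.3, -0.6, 0.4]
finger_gap: 85.3
```

```bash
python3 - <<'E'
from h import *
s=bot.state(); p=np.array(s["tool_pos"]);R=np.array(s["ee_rot"]);print(p.round(1),R.round(3).tolist(),(R.T@(np.array([444,-130.5,8])-p)/200).round(3))
a,K,T=grab("top");b,K2,T2=grab("side")
for n,i,k,t in(("top",a,K,T),("side",b,K2,T2)):
    print(n,proj(p,k,t).round(1),proj([444,-130.5,29],k,t).round(1))
ca=a[170:270,230:350];cb=b[130:280,220:400]
cv2.imwrite("pics/v1.png",np.hstack([cv2.resize(ca,(400,333)),cv2.resize(cb,(400,333))]))
E
```

```text
[ 443.5 -131.5  129.4] [[0.292, -0.957, -0.001], [-0.957, -0.292, -0.001], [0.0, 0.001, -1.0]] [-0.005 -0.004  0.607]
top [289.5 215.9] [286.9 218.8]
side [308.8 169.5] [306.9 212.2]
```

View pics/v1.png

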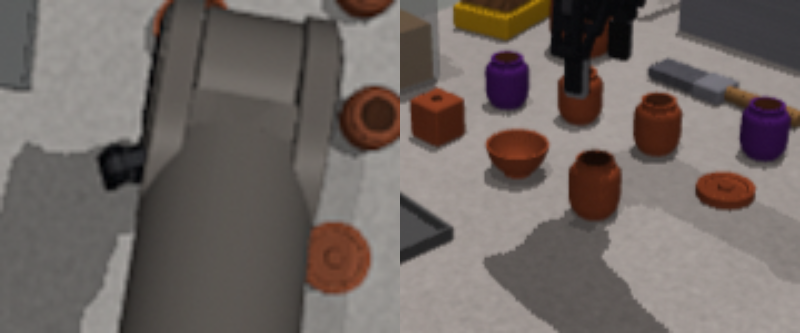

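The settled pose is right: the gripper hangs over the jar (crop right, fingers about (605,60), jar (595,185)). Descend now.

Call:
{"fn": "arm_command", "kwargs": {"deltas": [[[0, 0, 0.08, 0, 0, 0, 1], [0, 0, 0.18, 0, 0, 0, 1], [0, 0, 0.28, 0, 0, 0, 1], [0, 0, 0.37, 0, 0, 0, 1], [0, 0, 0.45, 0, 0, 0, 1], [0, 0, 0.51, 0, 0, 0, 1], [0, 0, 0.56, 0, 0, 0, 1], [0, 0, 0.59, 0, 0, 0, 1], [0, 0, 0.605, 0, 0, 0, 1], [0, 0, 0.605, 0, 0, 0, 1]]]}}

```text
time_s: 2.97
tool_pos: [443.8, -131.0, 8.3]
ee_rot: [[0.292, -0.956, -0.0], [-0.956, -0.292, -0.0], [-0.0, 0.0, -1.0]]
ft_force: [-0.0, -0.0, 0.8]
finger_gap: 85.2
```

Call:
{"fn": "arm_command", "kwargs": {"deltas": [[[0, 0, 0, 0, 0, 0, 0.2], [0, 0, 0, 0, 0, 0, 0.0], [0, 0, 0, 0, 0, 0, -0.3], [0, 0, 0, 0, 0, 0, -0.3], [0, 0, 0, 0, 0, 0, -0.3], [0, 0, 0, 0, 0, 0, -0.3], [0, 0, 0, 0, 0, 0, -0.3], [0, 0, 0, 0, 0, 0, -0.3]]], "squeeze": 30}}

```text
time_s: 3.63
tool_pos: [444.8, -130.8, 9.3]
ee_rot: [[0.293, -0.956, 0.001], [-0.956, -0.293, -0.001], [0.001, -0.001, -1.0]]
ft_force: [-0.9, -0.2, 5.5]
finger_gap: 48.9
```

Call:
{"fn": "arm_command", "kwargs": {"deltas": [[[0, 0, 0, 0, 0, 0, -1], [0, 0, 0, 0, 0, 0, -1], [0, 0, -0.03, 0, 0, 0, -1], [0, 0, -0.1, 0, 0, 0, -1], [0, 0, -0.18, 0, 0, 0, -1], [0, 0, -0.28, 0, 0, 0, -1], [0, 0, -0.38, 0, 0, 0, -1], [0, 0, -0.48, 0, 0, 0, -1], [0, 0, -0.56, 0, 0, 0, -1], [0, 0, -0.605, 0, 0, 0, -1]]]}}

```text
time_s: 4.47
tool_pos: [444.7, -130.7, 131.3]
ee_rot: [[0.293, -0.956, 0.002], [-0.956, -0.293, -0.001], [0.002, -0.002, -1.0]]
ft_force: [0.3, 0.9, -1.1]
finger_gap: 49.1
```

Call:
{"fn": "arm_command", "kwargs": {"deltas": [[[-0.03, -0.02, 0, 0, 0, 0, -1], [-0.08, -0.06, 0, 0, 0, 0, -1], [-0.15, -0.11, 0, 0, 0, 0, -1], [-0.23, -0.165, 0, 0, 0, 0, -1], [-0.31, -0.225, 0, 0, 0, 0, -1], [-0.39, -0.285, 0, 0, 0, 0, -1], [-0.47, -0.34, 0, 0, 0, 0, -1], [-0.55, -0.4, 0, 0, 0, 0, -1], [-0.63, -0.46, 0, 0, 0, 0, -1], [-0.71, -0.515, 0, 0, 0, 0, -1]]]}}

```text
time_s: 5.3
tool_pos: [500.0, 36.9, 127.8]
ee_rot: [[0.293, -0.956, -0.003], [-0.956, -0.293, 0.0], [-0.001, 0.003, -1.0]]
ft_force: [0.3, 0.2, -2.3]
finger_gap: 49.1
```

Call:
{"fn": "arm_command", "kwargs": {"deltas": [[[-0.08, -0.06, 0, 0, 0, 0, -1], [-0.16, -0.12, 0, 0, 0, 0, -1], [-0.24, -0.175, 0, 0, 0, 0, -1], [-0.32, -0.235, 0, 0, 0, 0, -1], [-0.4, -0.29, 0, 0, 0, 0, -1], [-0.48, -0.35, 0, 0, 0, 0, -1], [-0.56, -0.41, 0, 0, 0, 0, -1], [-0.64, -0.465, 0, 0, 0, 0, -1], [-0.71, -0.515, 0, 0, 0, 0, -1], [-0.752, -0.546, 0, 0, 0, 0, -1]]]}}

```text
time_s: 6.13
tool_pos: [560.0, 214.2, 127.6]
ee_rot: [[0.296, -0.955, -0.003], [-0.955, -0.296, 0.001], [-0.002, 0.003, -1.0]]
ft_force: [-0.3, -0.1, -2.1]
finger_gap: 49.0
```

Call:
{"fn": "arm_command", "kwargs": {"deltas": [[[0, 0, 0, 0, 0, 0, -1], [0, 0, 0, 0, 0, 0, -1], [0, 0, 0, 0, 0, 0, -1]]]}}

```text
time_s: 6.38
tool_pos: [561.0, 209.3, 128.7]
ee_rot: [[0.291, -0.957, -0.001], [-0.957, -0.291, -0.002], [0.002, 0.002, -1.0]]
ft_force: [0.6, 0.2, -1.6]
finger_gap: 49.1
```

```bash
python3 - <<'E'
from h import *
s=bot.state(); p=np.array(s["tool_pos"]);R=np.array(s["ee_rot"]);print(p.round(1),R.round(3).tolist(),(R.T@(np.array([561.3,211.2,12])-p)/200).round(3),s["finger_gap"])
a,K,T=grab("top");b,K2,T2=grab("side")
ca=a[90:240,110:290];cb=b[130:280,70:250]
cv2.imwrite("pics/v2.png",np.hstack([cv2.resize(ca,(400,333)),cv2.resize(cb,(400,333))]))
E
```

```text
[561.  209.3 128.7] [[0.291, -0.957, -0.001], [-0.957, -0.291, -0.002], [0.002, 0.002, -1.0]] [-0.009 -0.005  0.583] 49.06887553271245
```

View pics/v2.png

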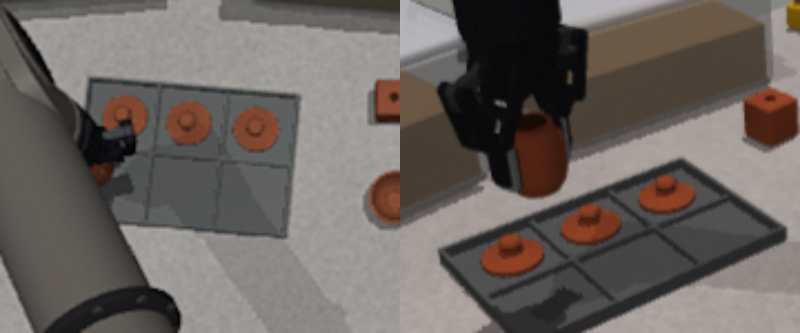

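The jar is held upright above the left near compartment (side crop (540,155)). The placement numbers agree, so lower it.

Call:
{"fn": "arm_command", "kwargs": {"deltas": [[[-0.005, -0.003, 0.06, 0, 0, 0, -1], [-0.005, -0.003, 0.14, 0, 0, 0, -1], [-0.005, -0.003, 0.23, 0, 0, 0, -1], [-0.005, -0.003, 0.32, 0, 0, 0, -1], [-0.005, -0.003, 0.4, 0, 0, 0, -1], [-0.005, -0.003, 0.47, 0, 0, 0, -1], [-0.005, -0.003, 0.52, 0, 0, 0, -1], [-0.005, -0.003, 0.55, 0, 0, 0, -1], [-0.005, -0.003, 0.565, 0, 0, 0, -1], [-0.005, -0.003, 0.572, 0, 0, 0, -1]]]}}

```text
time_s: 7.32
tool_pos: [561.7, 212.0, 14.8]
ee_rot: [[0.292, -0.956, -0.0], [-0.956, -0.292, -0.0], [0.0, 0.0, -1.0]]
ft_force: [-0.3, 0.7, -1.0]
finger_gap: 49.2
```

Call:
{"fn": "arm_command", "kwargs": {"deltas": [[[0, 0, 0.004, 0, 0, 0, -1], [0, 0, 0.007, 0, 0, 0, -1], [0, 0, 0.01, 0, 0, 0, -1], [0, 0, 0.012, 0, 0, 0, -1], [0, 0, 0.012, 0, 0, 0, -1]]]}}

```text
time_s: 7.73
tool_pos: [562.2, 212.4, 13.5]
ee_rot: [[0.293, -0.956, 0.001], [-0.956, -0.293, 0.0], [0.0, -0.001, -1.0]]
ft_force: [0.4, -0.0, 1.2]
finger_gap: 49.5
```

Call:
{"fn": "arm_command", "kwargs": {"deltas": [[[0, 0, 0.002, 0, 0, 0, 0.2], [0, 0, 0.002, 0, 0, 0, 0.3], [0, 0, 0, 0, 0, 0, 0.5], [0, 0, 0, 0, 0, 0, 0.5], [0, 0, 0, 0, 0, 0, 0.5]]]}}

```text
time_s: 8.15
tool_pos: [561.8, 212.2, 12.8]
ee_rot: [[0.293, -0.956, 0.0], [-0.956, -0.293, 0.0], [-0.0, -0.0, -1.0]]
ft_force: [-0.5, 0.8, -0.9]
finger_gap: 63.8
```

Call:
{"fn": "arm_command", "kwargs": {"deltas": [[[0, 0, -0.03, 0, 0, 0, 0.5], [0, 0, -0.08, 0, 0, 0, 0.5], [0, 0, -0.14, 0, 0, 0, 0.5], [0, 0, -0.22, 0, 0, 0, 0.5], [0, 0, -0.32, 0, 0, 0, 0.5], [0, 0, -0.42, 0, 0, 0, 0.6], [0, 0, -0.5, 0, 0, 0, 1], [0, 0, -0.56, 0, 0, 0, 1], [0, 0, -0.584, 0, 0, 0, 1]]]}}

```text
time_s: 8.9
tool_pos: [563.2, 213.1, 133.0]
ee_rot: [[0.293, -0.956, 0.005], [-0.956, -0.293, 0.002], [-0.0, -0.006, -1.0]]
ft_force: [-0.2, 0.2, 0.3]
finger_gap: 85.4
```

Call:
{"fn": "arm_command", "kwargs": {"deltas": [[[0.05, 0.025, 0, 0, 0, 0, 1], [0.13, 0.065, 0, 0, 0, 0, 1], [0.24, 0.12, 0, 0, 0, 0, 1], [0.35, 0.175, 0, 0, 0, 0, 1], [0.46, 0.23, 0, 0, 0, 0, 1], [0.57, 0.28, 0, 0, 0, 0, 1], [0.68, 0.335, 0, 0, 0, 0, 1], [0.79, 0.39, 0, 0, 0, 0, 1], [0.9, 0.445, 0, 0, 0, 0, 1], [1.0, 0.494, 0, 0, 0, 0, 1]]]}}

```text
time_s: 9.73
tool_pos: [523.8, -10.9, 128.2]
ee_rot: [[0.291, -0.957, -0.003], [-0.957, -0.291, -0.001], [0.0, 0.003, -1.0]]
ft_force: [1.0, -0.1, 0.5]
finger_gap: 85.2
```

Call:
{"fn": "arm_command", "kwargs": {"deltas": [[[0.11, 0.055, 0, 0, 0, 0, 1], [0.22, 0.11, 0, 0, 0, 0, 1], [0.33, 0.165, 0, 0, 0, 0, 1], [0.44, 0.22, 0, 0, 0, 0, 1], [0.55, 0.275, 0, 0, 0, 0, 1], [0.66, 0.33, 0, 0, 0, 0, 1], [0.77, 0.385, 0, 0, 0, 0, 1], [0.88, 0.44, 0, 0, 0, 0, 1], [0.95, 0.475, 0, 0, 0, 0, 1], [1.0, 0.494, 0, 0, 0, 0, 1]]]}}

```text
time_s: 10.57
tool_pos: [486.9, -231.5, 128.1]
ee_rot: [[0.288, -0.958, -0.004], [-0.958, -0.288, -0.0], [-0.001, 0.004, -1.0]]
ft_force: [-0.5, -0.5, 0.3]
finger_gap: 85.1
```

Call:
{"fn": "arm_command", "kwargs": {"deltas": [[[0.06, 0.03, 0, 0, 0, 0, 1], [0.12, 0.06, 0, 0, 0, 0, 1], [0.17, 0.085, 0, 0, 0, 0, 1], [0.195, 0.096, 0, 0, 0, 0, 1], [0.195, 0.096, 0, 0, 0, 0, 1], [0.195, 0.096, 0, 0, 0, 0, 1]]]}}

```text
time_s: 11.07
tool_pos: [482.9, -270.6, 129.4]
ee_rot: [[0.293, -0.956, 0.0], [-0.956, -0.293, 0.001], [-0.001, -0.0, -1.0]]
ft_force: [0.1, 0.3, -0.7]
finger_gap: 85.5
```

```bash
python3 - <<'E'
from h import *
from meas import blobs
s=bot.state(); p=np.array(s["tool_pos"]);R=np.array(s["ee_rot"]);print(p.round(1),(R.T@(np.array([482.3,-272,8])-p)/200).round(3))
a,K,T,o=blobs("top");b,K2,T2,_=blobs("side")
for t in o: print(np.round(t,1),ray(t[:2],K,T,33).round(1))
ca=a[90:240,110:290];cb=b[130:280,70:250]
cv2.imwrite("pics/v3.png",np.hstack([cv2.resize(ca,(400,333)),cv2.resize(cb,(400,333))]))
E
```

```text
[ 482.9 -270.6  129.4] [0.006 0.005 0.607]
[ 64.3 295.8  10.   53.  333.5] [232.4 439.4  33. ]
[329.8 247.   21.   21.  329.5] [ 373.4 -242.2   33. ]
[341.1 210.5  18.    7.   77.5] [ 468.6 -271.3   33. ]
[287.8 178.4  24.   24.  413.5] [ 550.6 -131.    33. ]
[158.5 171.3  20.   19.  273. ] [562.6 212.8  33. ]
[339.7 165.   19.   19.  263. ] [ 589.7 -267.9   33. ]
[224.8 148.   20.   19.  275.5] [629.5  38.1  33. ]
[194.5 145.1  20.   19.  279.5] [635.8 119.7  33. ]
[165.8 142.3  20.   20.  280. ] [641.9 197.3  33. ]
[286.5 135.1  16.   19.  261. ] [ 667.9 -126.1   33. ]
[397.4 116.   38.   37.  996. ] [ 726.3 -422.1   33. ]
```

View pics/v3.png

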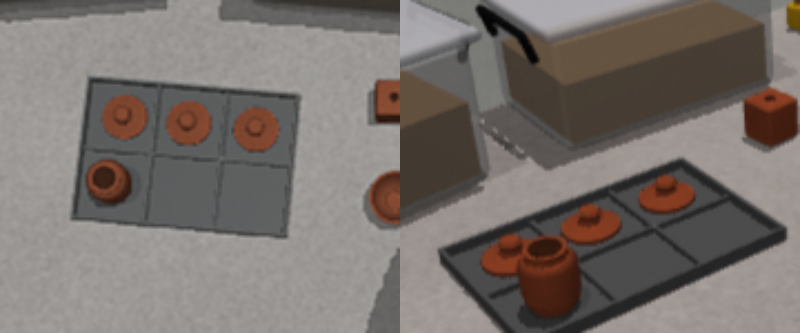

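The first jar stands upright in the left compartment (top crop (107,181)), at (562.6,212.8) against the planned (561.3,211.2). Next is jar B.

Call:
{"fn": "arm_command", "kwargs": {"deltas": [[[0, 0, 0.08, 0, 0, 0, 1], [0, 0, 0.18, 0, 0, 0, 1], [0, 0, 0.28, 0, 0, 0, 1], [0, 0, 0.37, 0, 0, 0, 1], [0, 0, 0.45, 0, 0, 0, 1], [0, 0, 0.51, 0, 0, 0, 1], [0, 0, 0.56, 0, 0, 0, 1], [0, 0, 0.59, 0, 0, 0, 1], [0, 0, 0.605, 0, 0, 0, 1], [0, 0, 0.605, 0, 0, 0, 1]]]}}

```text
time_s: 12.0
tool_pos: [482.8, -270.8, 8.2]
ee_rot: [[0.293, -0.956, -0.0], [-0.956, -0.293, 0.0], [-0.0, 0.0, -1.0]]
ft_force: [1.2, -0.2, -0.8]
finger_gap: 85.4
```

Call:
{"fn": "arm_command", "kwargs": {"deltas": [[[0, 0, 0, 0, 0, 0, 0.2], [0, 0, 0, 0, 0, 0, 0.0], [0, 0, 0, 0, 0, 0, -0.3], [0, 0, 0, 0, 0, 0, -0.3], [0, 0, 0, 0, 0, 0, -0.3], [0, 0, 0, 0, 0, 0, -0.3], [0, 0, 0, 0, 0, 0, -0.6], [0, 0, 0, 0, 0, 0, -1], [0, 0, 0, 0, 0, 0, -1], [0, 0, 0, 0, 0, 0, -1]]]}}

```text
time_s: 12.83
tool_pos: [483.6, -271.5, 9.5]
ee_rot: [[0.292, -0.956, 0.002], [-0.956, -0.292, -0.001], [0.002, -0.001, -1.0]]
ft_force: [-0.3, -0.7, 5.3]
finger_gap: 49.2
```

Call:
{"fn": "arm_command", "kwargs": {"deltas": [[[0, 0, -0.03, 0, 0, 0, -1], [0, 0, -0.1, 0, 0, 0, -1], [0, 0, -0.18, 0, 0, 0, -1], [0, 0, -0.28, 0, 0, 0, -1], [0, 0, -0.38, 0, 0, 0, -1], [0, 0, -0.48, 0, 0, 0, -1], [0, 0, -0.56, 0, 0, 0, -1], [0, 0, -0.605, 0, 0, 0, -1]]]}}

```text
time_s: 13.5
tool_pos: [483.3, -271.2, 131.2]
ee_rot: [[0.293, -0.956, 0.002], [-0.956, -0.293, -0.001], [0.001, -0.001, -1.0]]
ft_force: [0.4, -1.2, -1.9]
finger_gap: 48.7
```

Call:
{"fn": "arm_command", "kwargs": {"deltas": [[[-0.03, -0.016, 0, 0, 0, 0, -1], [-0.09, -0.047, 0, 0, 0, 0, -1], [-0.17, -0.088, 0, 0, 0, 0, -1], [-0.26, -0.135, 0, 0, 0, 0, -1], [-0.36, -0.187, 0, 0, 0, 0, -1], [-0.46, -0.239, 0, 0, 0, 0, -1], [-0.56, -0.291, 0, 0, 0, 0, -1], [-0.66, -0.343, 0, 0, 0, 0, -1], [-0.76, -0.395, 0, 0, 0, 0, -1], [-0.86, -0.446, 0, 0, 0, 0, -1]]]}}

```text
time_s: 14.33
tool_pos: [516.1, -77.3, 127.5]
ee_rot: [[0.294, -0.956, -0.004], [-0.956, -0.294, 0.002], [-0.003, 0.003, -1.0]]
ft_force: [0.5, -0.4, -1.4]
finger_gap: 48.9
```

Call:
{"fn": "arm_command", "kwargs": {"deltas": [[[-0.1, -0.052, 0, 0, 0, 0, -1], [-0.2, -0.104, 0, 0, 0, 0, -1], [-0.3, -0.156, 0, 0, 0, 0, -1], [-0.4, -0.208, 0, 0, 0, 0, -1], [-0.5, -0.26, 0, 0, 0, 0, -1], [-0.6, -0.311, 0, 0, 0, 0, -1], [-0.7, -0.363, 0, 0, 0, 0, -1], [-0.8, -0.415, 0, 0, 0, 0, -1], [-0.89, -0.462, 0, 0, 0, 0, -1], [-0.932, -0.483, 0, 0, 0, 0, -1]]]}}

```text
time_s: 15.17
tool_pos: [553.2, 131.7, 127.7]
ee_rot: [[0.299, -0.954, -0.004], [-0.954, -0.299, 0.003], [-0.004, 0.003, -1.0]]
ft_force: [-0.7, 0.4, -1.8]
finger_gap: 49.1
```

Call:
{"fn": "arm_command", "kwargs": {"deltas": [[[0, 0, 0, 0, 0, 0, -1], [0, 0, 0, 0, 0, 0, -1], [0, 0, 0, 0, 0, 0, -1], [0, 0, 0, 0, 0, 0, -1]]]}}

```text
time_s: 15.5
tool_pos: [555.5, 123.7, 129.0]
ee_rot: [[0.29, -0.957, -0.001], [-0.957, -0.29, -0.002], [0.001, 0.001, -1.0]]
ft_force: [0.1, -0.3, -1.4]
finger_gap: 48.8
```

```bash
python3 - <<'E'
from h import *
s=bot.state(); p=np.array(s["tool_pos"]);R=np.array(s["ee_rot"]);print(p.round(1),(R.T@(np.array([555,126,12.8])-p)/200).round(3))
im=cv2.imread("pics/v3.png")
_,K,T=grab("top");b,K2,T2=grab("side")
c=np.array([598,123.5]);X=np.array([.998,-.068]);Y=np.array([.068,.998])
for cy in(-85,0,85):
  q=[np.array([*(c+X*(-42.5+sx*40.5)+Y*(cy+sy*40.5)),4]) for sx,sy in((-1,-1),(1,-1),(1,1),(-1,1))]
  q=np.array([(proj(w,K,T)-[110,90])*400/180 for w in q]).round().astype(int); cv2.polylines(im,[q],True,(0,255,0),1)
im[:,400:]=cv2.resize(b[130:280,70:250],(400,333))
cv2.imwrite("pics/v4.png",im)
E
```

```text
[555.5 123.7 129. ] [-0.013 -0.002  0.581]
```

View pics/v4.png

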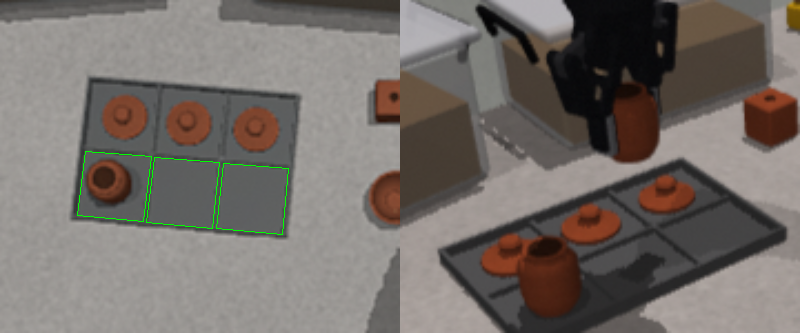

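The compartment overlay fits the tray well: the squares lie on the ribs, and jar 1 is central once parallax is allowed for. The second jar is held over the middle compartment, so I lower it.

Call:
{"fn": "arm_command", "kwargs": {"deltas": [[[-0.003, 0, 0.06, 0, 0, 0, -1], [-0.003, 0, 0.14, 0, 0, 0, -1], [-0.003, 0, 0.23, 0, 0, 0, -1], [-0.003, 0, 0.32, 0, 0, 0, -1], [-0.003, 0, 0.4, 0, 0, 0, -1], [-0.003, 0, 0.47, 0, 0, 0, -1], [-0.003, 0, 0.52, 0, 0, 0, -1], [-0.003, 0, 0.55, 0, 0, 0, -1], [-0.003, 0, 0.565, 0, 0, 0, -1], [-0.003, 0, 0.572, 0, 0, 0, -1]]]}}

```text
time_s: 16.43
tool_pos: [555.6, 126.4, 15.0]
ee_rot: [[0.292, -0.956, 0.0], [-0.956, -0.292, -0.0], [0.0, -0.0, -1.0]]
ft_force: [1.2, 0.1, -1.3]
finger_gap: 48.8
```

Call:
{"fn": "arm_command", "kwargs": {"deltas": [[[0, 0, 0.004, 0, 0, 0, -1], [0, 0, 0.007, 0, 0, 0, -1], [0, 0, 0.01, 0, 0, 0, -1], [0, 0, 0.012, 0, 0, 0, -1], [0, 0, 0.012, 0, 0, 0, -1]]]}}

```text
time_s: 16.85
tool_pos: [556.0, 126.8, 13.5]
ee_rot: [[0.293, -0.956, 0.001], [-0.956, -0.293, 0.0], [0.0, -0.001, -1.0]]
ft_force: [-1.3, 0.3, 1.2]
finger_gap: 49.1
```

Call:
{"fn": "arm_command", "kwargs": {"deltas": [[[0, 0, 0.002, 0, 0, 0, 0.2], [0, 0, 0.002, 0, 0, 0, 0.3], [0, 0, 0, 0, 0, 0, 0.5], [0, 0, 0, 0, 0, 0, 0.5], [0, 0, 0, 0, 0, 0, 0.5]]]}}

```text
time_s: 17.27
tool_pos: [555.5, 126.6, 12.7]
ee_rot: [[0.293, -0.956, 0.0], [-0.956, -0.293, 0.0], [0.0, -0.0, -1.0]]
ft_force: [-0.6, -0.0, -0.0]
finger_gap: 64.0
```

Call:
{"fn": "arm_command", "kwargs": {"deltas": [[[0, 0, -0.03, 0, 0, 0, 0.5], [0, 0, -0.08, 0, 0, 0, 0.5], [0, 0, -0.14, 0, 0, 0, 0.5], [0, 0, -0.22, 0, 0, 0, 0.5], [0, 0, -0.32, 0, 0, 0, 0.5], [0, 0, -0.42, 0, 0, 0, 0.6], [0, 0, -0.5, 0, 0, 0, 1], [0, 0, -0.56, 0, 0, 0, 1], [0, 0, -0.584, 0, 0, 0, 1]]]}}

```text
time_s: 18.02
tool_pos: [557.3, 127.4, 133.4]
ee_rot: [[0.293, -0.956, 0.006], [-0.956, -0.293, 0.001], [0.0, -0.006, -1.0]]
ft_force: [-0.4, 0.4, 0.2]
finger_gap: 85.2
```

Call:
{"fn": "arm_command", "kwargs": {"deltas": [[[0.05, 0.011, 0, 0, 0, 0, 1], [0.13, 0.028, 0, 0, 0, 0, 1], [0.24, 0.051, 0, 0, 0, 0, 1], [0.35, 0.075, 0, 0, 0, 0, 1], [0.46, 0.098, 0, 0, 0, 0, 1], [0.57, 0.122, 0, 0, 0, 0, 1], [0.68, 0.145, 0, 0, 0, 0, 1], [0.79, 0.169, 0, 0, 0, 0, 1], [0.9, 0.192, 0, 0, 0, 0, 1], [1.0, 0.214, 0, 0, 0, 0, 1]]]}}

```text
time_s: 18.85
tool_pos: [572.0, -80.1, 128.6]
ee_rot: [[0.291, -0.957, -0.002], [-0.957, -0.291, -0.001], [0.0, 0.002, -1.0]]
ft_force: [-0.1, -0.2, -0.3]
finger_gap: 85.3
```

Call:
{"fn": "arm_command", "kwargs": {"deltas": [[[0.11, 0.024, 0, 0, 0, 0, 1], [0.22, 0.047, 0, 0, 0, 0, 1], [0.33, 0.07, 0, 0, 0, 0, 1], [0.44, 0.094, 0, 0, 0, 0, 1], [0.55, 0.117, 0, 0, 0, 0, 1], [0.66, 0.14, 0, 0, 0, 0, 1], [0.77, 0.164, 0, 0, 0, 0, 1], [0.86, 0.185, 0, 0, 0, 0, 1], [0.92, 0.197, 0, 0, 0, 0, 1], [0.936, 0.201, 0, 0, 0, 0, 1]]]}}

```text
time_s: 19.68
tool_pos: [587.8, -272.2, 128.4]
ee_rot: [[0.288, -0.958, -0.002], [-0.958, -0.288, -0.002], [0.001, 0.003, -1.0]]
ft_force: [-0.1, -0.5, -0.4]
finger_gap: 85.5
```

Call:
{"fn": "arm_command", "kwargs": {"deltas": [[[0, 0, 0, 0, 0, 0, 1], [0, 0, 0, 0, 0, 0, 1], [0, 0, 0, 0, 0, 0, 1], [0, 0, 0, 0, 0, 0, 1]]]}}

```text
time_s: 20.02
tool_pos: [589.8, -265.8, 129.6]
ee_rot: [[0.295, -0.955, 0.0], [-0.955, -0.295, 0.001], [-0.001, -0.0, -1.0]]
ft_force: [-0.1, 0.5, 0.2]
finger_gap: 85.4
```

```bash
python3 - <<'E'
from h import *
from meas import blobs
s=bot.state(); p=np.array(s["tool_pos"]);R=np.array(s["ee_rot"]);print(p.round(1),(R.T@(np.array([589.5,-267.5,8])-p)/200).round(3))
a,K,T,o=blobs("top");b,K2,T2,_=blobs("side")
for t in o: print(np.round(t,1),ray(t[:2],K,T,33).round(1))
ca=a[90:240,110:290];cb=b[80:260,80:400]
cv2.imwrite("pics/v5.png",np.hstack([cv2.resize(ca,(360,300)),cv2.resize(cb,(440,300))]))
E
```

```text
[ 589.8 -265.8  129.6] [0.008 0.004 0.608]
[ 64.3 295.8  10.   53.  333.5] [232.5 439.5  33. ]
[325.9 246.   14.   21.  179. ] [ 375.8 -232.2   33. ]
[287.8 178.3  24.   24.  413. ] [ 550.9 -131.1   33. ]
[190.6 174.5  20.   20.  265.5] [555.6 126.7  33. ]
[158.5 171.3  20.   19.  273. ] [562.6 212.8  33. ]
[339.6 166.5  18.   16.  203. ] [ 585.6 -267.5   33. ]
[224.8 148.   20.   19.  275.5] [629.5  38.1  33. ]
[194.5 145.1  20.   19.  279. ] [635.7 119.8  33. ]
[165.8 142.3  20.   20.  279.5] [641.8 197.3  33. ]
[286.6 135.1  16.   19.  260.5] [ 668.  -126.1   33. ]
```

View pics/v5.png

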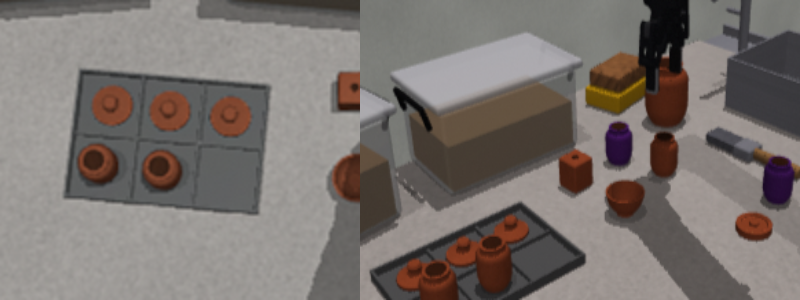

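Two jars stand upright in place (top crop (98,163) and (162,170)). The gripper is over jar C (side crop (663,155)).

Call:
{"fn": "arm_command", "kwargs": {"deltas": [[[0, 0, 0.08, 0, 0, 0, 1], [0, 0, 0.18, 0, 0, 0, 1], [0, 0, 0.28, 0, 0, 0, 1], [0, 0, 0.37, 0, 0, 0, 1], [0, 0, 0.45, 0, 0, 0, 1], [0, 0, 0.51, 0, 0, 0, 1], [0, 0, 0.56, 0, 0, 0, 1], [0, 0, 0.59, 0, 0, 0, 1], [0, 0, 0.605, 0, 0, 0, 1], [0, 0, 0.605, 0, 0, 0, 1]]]}}

```text
time_s: 20.95
tool_pos: [589.3, -267.8, 8.2]
ee_rot: [[0.293, -0.956, -0.0], [-0.956, -0.293, 0.0], [-0.0, 0.0, -1.0]]
ft_force: [-1.2, -0.4, -1.0]
finger_gap: 85.3
```

Call:
{"fn": "arm_command", "kwargs": {"deltas": [[[0, 0, 0, 0, 0, 0, 0.2], [0, 0, 0, 0, 0, 0, 0.0], [0, 0, 0, 0, 0, 0, -0.3], [0, 0, 0, 0, 0, 0, -0.3], [0, 0, 0, 0, 0, 0, -0.3], [0, 0, 0, 0, 0, 0, -0.3], [0, 0, 0, 0, 0, 0, -0.6], [0, 0, 0, 0, 0, 0, -1], [0, 0, 0, 0, 0, 0, -1], [0, 0, 0, 0, 0, 0, -1]]]}}

```text
time_s: 21.78
tool_pos: [590.2, -268.2, 9.7]
ee_rot: [[0.292, -0.956, 0.002], [-0.956, -0.292, -0.001], [0.001, -0.002, -1.0]]
ft_force: [0.8, 0.2, 5.7]
finger_gap: 49.4
```

Call:
{"fn": "arm_command", "kwargs": {"deltas": [[[0, 0, -0.03, 0, 0, 0, -1], [0, 0, -0.1, 0, 0, 0, -1], [0, 0, -0.18, 0, 0, 0, -1], [0, 0, -0.28, 0, 0, 0, -1], [0, 0, -0.38, 0, 0, 0, -1], [0, 0, -0.48, 0, 0, 0, -1], [0, 0, -0.56, 0, 0, 0, -1], [0, 0, -0.605, 0, 0, 0, -1]]]}}

```text
time_s: 22.45
tool_pos: [589.8, -268.1, 131.2]
ee_rot: [[0.292, -0.956, 0.002], [-0.956, -0.292, -0.001], [0.001, -0.001, -1.0]]
ft_force: [0.4, 0.7, -1.4]
finger_gap: 49.1
```

Call:
{"fn": "arm_command", "kwargs": {"deltas": [[[-0.03, -0.005, 0, 0, 0, 0, -1], [-0.09, -0.015, 0, 0, 0, 0, -1], [-0.17, -0.029, 0, 0, 0, 0, -1], [-0.25, -0.043, 0, 0, 0, 0, -1], [-0.34, -0.058, 0, 0, 0, 0, -1], [-0.43, -0.073, 0, 0, 0, 0, -1], [-0.52, -0.089, 0, 0, 0, 0, -1], [-0.61, -0.104, 0, 0, 0, 0, -1], [-0.7, -0.119, 0, 0, 0, 0, -1], [-0.79, -0.135, 0, 0, 0, 0, -1]]]}}

```text
time_s: 23.28
tool_pos: [567.2, -106.0, 128.0]
ee_rot: [[0.294, -0.956, -0.003], [-0.956, -0.294, 0.001], [-0.002, 0.003, -1.0]]
ft_force: [-0.4, 0.2, -1.6]
finger_gap: 49.2
```

Call:
{"fn": "arm_command", "kwargs": {"deltas": [[[-0.09, -0.015, 0, 0, 0, 0, -1], [-0.18, -0.031, 0, 0, 0, 0, -1], [-0.27, -0.046, 0, 0, 0, 0, -1], [-0.36, -0.061, 0, 0, 0, 0, -1], [-0.45, -0.077, 0, 0, 0, 0, -1], [-0.54, -0.092, 0, 0, 0, 0, -1], [-0.62, -0.106, 0, 0, 0, 0, -1], [-0.69, -0.118, 0, 0, 0, 0, -1], [-0.735, -0.125, 0, 0, 0, 0, -1], [-0.746, -0.127, 0, 0, 0, 0, -1]]]}}

```text
time_s: 24.12
tool_pos: [547.7, 45.0, 128.7]
ee_rot: [[0.298, -0.955, -0.002], [-0.955, -0.298, 0.002], [-0.002, 0.002, -1.0]]
ft_force: [1.0, 0.5, -1.7]
finger_gap: 49.3
```

Call:
{"fn": "arm_command", "kwargs": {"deltas": [[[0, 0, 0, 0, 0, 0, -1], [0, 0, 0, 0, 0, 0, -1], [0, 0, 0, 0, 0, 0, -1], [0, 0, 0, 0, 0, 0, -1], [0, 0, 0, 0, 0, 0, -1], [0, 0, 0, 0, 0, 0, -1]]]}}

```text
time_s: 24.62
tool_pos: [549.7, 40.4, 129.5]
ee_rot: [[0.291, -0.957, 0.0], [-0.957, -0.291, -0.0], [0.0, 0.0, -1.0]]
ft_force: [-1.2, 0.5, -2.2]
finger_gap: 49.4
```

Call:
{"fn": "arm_command", "kwargs": {"deltas": [[[0, 0, 0.06, 0, 0, 0, -1], [0, 0, 0.14, 0, 0, 0, -1], [0, 0, 0.23, 0, 0, 0, -1], [0, 0, 0.32, 0, 0, 0, -1], [0, 0, 0.4, 0, 0, 0, -1], [0, 0, 0.47, 0, 0, 0, -1], [0, 0, 0.52, 0, 0, 0, -1], [0, 0, 0.55, 0, 0, 0, -1], [0, 0, 0.565, 0, 0, 0, -1], [0, 0, 0.572, 0, 0, 0, -1]]]}}

```text
time_s: 25.45
tool_pos: [549.8, 41.1, 15.0]
ee_rot: [[0.292, -0.956, 0.0], [-0.956, -0.292, 0.0], [-0.0, -0.0, -1.0]]
ft_force: [-0.0, 0.1, -0.7]
finger_gap: 49.3
```

Call:
{"fn": "arm_command", "kwargs": {"deltas": [[[0, 0, 0.004, 0, 0, 0, -1], [0, 0, 0.007, 0, 0, 0, -1], [0, 0, 0.01, 0, 0, 0, -1], [0, 0, 0.012, 0, 0, 0, -1], [0, 0, 0.012, 0, 0, 0, -1]]]}}

```text
time_s: 25.87
tool_pos: [550.3, 41.2, 13.6]
ee_rot: [[0.293, -0.956, 0.002], [-0.956, -0.293, -0.0], [0.001, -0.001, -1.0]]
ft_force: [-0.3, 0.6, 2.6]
finger_gap: 49.4
```

Call:
{"fn": "arm_command", "kwargs": {"deltas": [[[0, 0, 0.002, 0, 0, 0, 0.2], [0, 0, 0.002, 0, 0, 0, 0.3], [0, 0, 0, 0, 0, 0, 0.5], [0, 0, 0, 0, 0, 0, 0.5], [0, 0, 0, 0, 0, 0, 0.5]]]}}

```text
time_s: 26.28
tool_pos: [549.7, 41.2, 12.7]
ee_rot: [[0.293, -0.956, 0.0], [-0.956, -0.293, 0.0], [0.0, -0.0, -1.0]]
ft_force: [-0.5, 0.3, 0.3]
finger_gap: 64.3
```

Call:
{"fn": "arm_command", "kwargs": {"deltas": [[[0, 0, -0.03, 0, 0, 0, 0.5], [0, 0, -0.08, 0, 0, 0, 0.5], [0, 0, -0.14, 0, 0, 0, 0.5], [0, 0, -0.22, 0, 0, 0, 0.5], [0, 0, -0.32, 0, 0, 0, 0.5], [0, 0, -0.42, 0, 0, 0, 0.6], [0, 0, -0.5, 0, 0, 0, 1], [0, 0, -0.56, 0, 0, 0, 1], [0, 0, -0.6, 0, 0, 0, 1]]]}}

```text
time_s: 27.03
tool_pos: [551.0, 41.5, 136.0]
ee_rot: [[0.293, -0.956, 0.005], [-0.956, -0.293, 0.0], [0.001, -0.005, -1.0]]
ft_force: [-0.2, 0.4, 0.5]
finger_gap: 85.5
```

Call:
{"fn": "arm_command", "kwargs": {"deltas": [[[0.05, 0.03, 0, 0, 0, 0, 1], [0.13, 0.08, 0, 0, 0, 0, 1], [0.24, 0.14, 0, 0, 0, 0, 1], [0.35, 0.21, 0, 0, 0, 0, 1], [0.46, 0.27, 0, 0, 0, 0, 1], [0.57, 0.34, 0, 0, 0, 0, 1], [0.68, 0.4, 0, 0, 0, 0, 1], [0.78, 0.46, 0, 0, 0, 0, 1], [0.86, 0.5, 0, 0, 0, 0, 1], [0.9, 0.52, 0, 0, 0, 0, 1]]]}}

```text
time_s: 27.87
tool_pos: [500.6, -166.0, 132.0]
ee_rot: [[0.287, -0.958, -0.002], [-0.958, -0.287, -0.002], [0.001, 0.003, -1.0]]
ft_force: [-0.8, -0.6, 0.1]
finger_gap: 85.4
```

Call:
{"fn": "arm_command", "kwargs": {"deltas": [[[0, 0, 0, 0, 0, 0, 1], [0, 0, 0, 0, 0, 0, 1], [0, 0, 0, 0, 0, 0, 1], [0, 0, 0, 0, 0, 0, 1]]]}}

```text
time_s: 28.2
tool_pos: [503.2, -159.2, 132.7]
ee_rot: [[0.296, -0.955, 0.0], [-0.955, -0.296, 0.001], [-0.001, -0.0, -1.0]]
ft_force: [0.2, -0.3, 0.8]
finger_gap: 85.3
```

```bash
python3 - <<'E'
from h import *
from meas import blobs
print(bot.state()["time_s"])
a,K,T,o=blobs("top");b,K2,T2,_=blobs("side")
for t in o: print(np.round(t,1),ray(t[:2],K,T,33).round(1))
ca=a[90:240,110:290];cb=b[130:280,70:250]
cv2.imwrite("pics/v6.png",np.hstack([cv2.resize(ca,(400,333)),cv2.resize(cb,(400,333))]))
E
```

```text
28.2
[ 64.3 295.7  10.   53.  334.5] [232.5 439.4  33. ]
[222.7 177.   18.   19.  253. ] [550.7  41.3  33. ]
[283.5 176.7  15.   21.  213. ] [ 554.9 -119.7   33. ]
[190.6 174.6  20.   20.  267. ] [555.5 126.8  33. ]
[158.5 171.3  20.   19.  272.5] [562.6 212.8  33. ]
[224.8 148.   20.   19.  275.5] [629.5  38.1  33. ]
[194.5 145.1  20.   19.  279.5] [635.8 119.7  33. ]
[165.8 142.3  20.   20.  280. ] [641.9 197.3  33. ]
[286.8 135.2  17.   19.  269.5] [ 667.8 -126.8   33. ]
[397.4 116.   38.   37.  998. ] [ 726.3 -422.2   33. ]
```

View pics/v6.png

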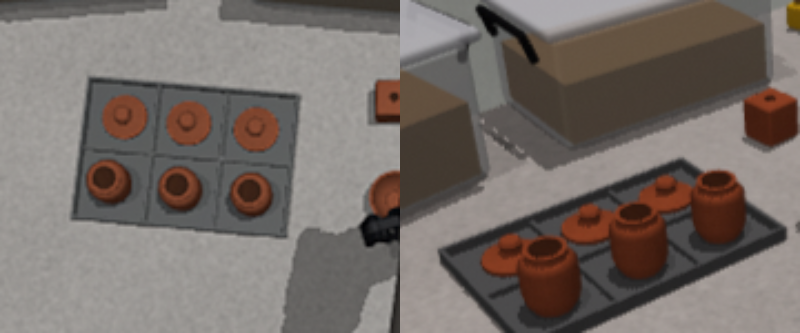

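All three jars stand upright in the near row (top crop (107,181), (180,188), (251,193)). The lids have not moved and the arm is clear.

```bash
python3 -c "
from cell import bot
print(bot.close_job())"
```

```text
the job is handed in; nothing more can be done
None
```

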